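# Release a gearmotor from a left-hand crank clamp

## Task

Take the gearmotor out of the clamping fixture and stand it upright in the grey tray. The clamp's crank has a left-hand thread: loosen it by turning it clockwise seen from above, making sure by feel that it is giving rather than tightening, until you feel it come up against its stop, and never force it against either stop; leave the clamp fully open like that. Then slide the motor out from under the clamp toe, lift it and set it down gently in the tray without tipping it over, and leave the other things on the table where they are.

Things in the scene. Friction and masses are not known exactly. Their poses are not given: they have to be found in the camera images.
- fixture: Clamping fixture fixed to the table: aluminium base plate 110 (its x) x 220 (its y) x 12 mm, with a clamp arm on a post, a crank on top and a motor pocket. Origin: centre of the underside, z up. Pocket walls, 6 mm high, on both x sides (2 mm play each) and towards the post; open towards +y, where the plate is bare to its edge. Only crank and motor stand higher than 50 mm over the table.
- seat (a point): Point on top of the base plate (12 mm over the table) in the middle of the motor pocket, at fixture x 0, y +40 mm. Axes as the fixture's.
- crank_axis (a point): Point on the crank's vertical axis, at the top of its hub (64 mm over the table), fixture x 0, y -55 mm; axes as the fixture's. Coarse left-hand thread: clockwise from above loosens, lifting arm and crank 1.5 mm per rad; anticlockwise tightens. Nearly tight at the start. Under half a turn from end to end; the ends are not marked, at no fixed bearing, and must be felt.
- crank_grip (a point): Middle of the crank's upright black round grip, 16 mm thick, at 50 mm radius, 62 to 105 mm over the table, on a flat bar whose top is at 62 mm (all rise up to 4 mm). Turning takes about 3 N at the grip. The half circle it sweeps, away from the motor, is clear. It stays where it is left, after springing back by its hub spring's wind-up (2 mm from running, 6 mm from 10 N).
- hub_collar (a point): Top of the thin steel collar in the crank's hub, on its axis, 53.5 mm over the table. A torsion spring in the hub joins handle and screw: at a stop the screw stands still and the force at the grip climbs about 1.6 N per mm; 7 to 12 N is firm contact, over 16 N is forcing. The collar rides up 3 mm per rad of wind-up clockwise, down for anticlockwise: under 1 mm in use.
- clamp_toe (a point): Lower edge of the clamp arm's 26 mm wide toe, at its tip. The toe lies over the flange edge nearest the post, overlapping it by 8 mm; its top is 36 mm over the table. Axes as the fixture's. Fully open it stands about 4 mm higher than at the start.
- motor: Gearmotor, about 0.3 kg, upright: flange 60 x 60 x 8 mm, gearbox 36 x 36 mm up to 32 mm, round black can 36 mm across from 32 to 78 mm, cap to 83 mm (over its underside). Origin: centre of underside; axes along the flange's sides, z up. One flange edge lies under the toe: even unclamped it must slide 12 mm or more (20 is ample) along the fixture's +y before it can be lifted.
- tray: Grey open tray fixed to the table, 130 x 130 mm outside, walls 4 mm thick and 32 mm high, floor 4 mm thick. Origin: centre of its underside.
- wheel: Bystander, not to be disturbed: rubber-tyred wheel lying flat, 72 mm across, 26 mm high. Origin at its underside.
- battery: Bystander, not to be disturbed: black battery pack, 50 x 125 x 32 mm. Origin at its underside.
- screw_jar: Bystander, not to be disturbed: clear screw jar, 52 mm across, 60 mm high. Origin at its underside.
- wrench: Bystander, not to be disturbed: steel wrench lying flat, 150 mm long. Origin at its underside.
- screwdriver: Bystander, not to be disturbed: screwdriver lying flat, 180 mm long. Origin at its underside.
- gear: Bystander, not to be disturbed: white plastic gear lying flat, 46 mm across, 18 mm high. Origin at its underside.
- channel: Bystander, not to be disturbed: drilled aluminium U channel, 160 x 32 x 32 mm. Origin at its underside.
Things that resemble listed ones, but are neither listed nor needed, are in the scene too. Leave any blue or yellow look-alike of the fixture alone.

How it is judged:
On the way, in this order (a step that is already met when the one before it is completed fails the run):
1. the crank is turned clockwise to its open stop while the motor still stands in its pocket (z of clamp_toe in the frame of fixture above 0.023675 m and horizontal distance between motor and seat below 0.008 m and z of motor in the frame of fixture below 0.016 m), for 0.2 s.
2. the motor is drawn out from under the toe and lifted (z of motor in the frame of fixture above 0.03 m and angle between motor's own z axis and vertical below 0.4 rad), for 0.1 s.
At the end, for the whole second after the job is handed in: The motor stands upright (within 0.1 rad) and at rest on the tray's floor, its origin within 45 mm of the tray's centre along each of the tray's sides, and the clamp is still fully open: the crank within 0.15 rad of its open stop (z of clamp_toe in the frame of fixture above 0.023675 m and x of motor in the frame of tray between -0.045 and 0.045 m and y of motor in the frame of tray between -0.045 and 0.045 m and z of motor in the frame of tray below 0.008 m and angle between motor's own z axis and vertical below 0.1 rad and linear speed of motor below 0.02 m/s and angular speed of motor below 0.2 rad/s); the robot touches nothing.
It fails at once if the crank is forced against a stop: its hub spring is wound up by more than 0.28 rad either way (about 22 N at the grip) (z of hub_collar in the frame of crank_axis above -0.00966 m or z of hub_collar in the frame of crank_axis below -0.01134 m).
It fails at once if the motor is tipped over (angle between motor's own z axis and vertical above 0.6 rad).
It fails at once if the motor is dropped or slammed (falls faster than 0.6 m/s) (linear speed of motor above 0.6 m/s and not (contact force between the fingers and motor above 0.5 N)).
It fails at once if a bystander is moved by more than 30 mm (distance of any of wheel, battery, screw_jar, wrench, screwdriver, gear, channel from where it was at the start of the episode above 0.03 m).
It also fails if it takes over 72 s, if anything falls off the work surface, if the arm or the gripper's body presses on something with over 40 N, if the wrist force passes 120 N, or if a joint passes its speed limit or range.

## Robot

A 6-joint arm with a two-finger parallel gripper is mounted at the origin on the work surface. World frame = base frame: x ahead of the robot, y to its left, z up, the work surface at z = 0. Lengths are in m, angles in rad, forces in N, time in s.
With the tool pointing down it reaches from about 0.35 to 0.85 m from the base axis. Payload 8.1 kg.
Tool frame: the origin (TCP) lies at the very end of the fingers, on their centre line; the grasp point (between the pads) lies 19 mm behind it; z points along the fingers, x is the direction in which the jaws open and shut, and the axes are right-handed (so a half turn about z gives the same grasp; the last joint's range is limited). The gripper opens to 93 mm and grips with 3 to 60 N. Pads are 15 mm wide; open, the fingers measure 128 mm over their backs; the gripper's body (75 mm by 188 mm) begins 65 mm behind the grasp point.
Start: joints at [1.235, 0.13, 1.488, -0, 1.523, -0.085], TCP at [0.149, 0.581, 0.219] pointing down, gripper open.
Joint ranges: [-2.96, 2.96], [-0.89, 2.26], [0.02, 2.5], [-1.34, 4.48], [0, 2.73], [-2.66, 2.66]. Speed limits (rad/s): [2.39, 2.39, 2.79, 3.14, 3.14, 3.14].

## Interface

Orientations are given as a unit quaternion [x, y, z, w].
In Python, from plant import robot gives the robot as it stands. Calls block until the motion is done:
- robot.goto(position, orientation): joint-space move of the TCP to a pose.
- robot.servo_line(position, ori=None, vel=0.15, f_stop=None): straight line of the TCP; ori=None keeps the orientation; vel is the mean speed in m/s. With f_stop (N) it stops when the force on the tool has changed by that much, and returns True; else False.
- robot.set_joints(angles): joint-space move.
- robot.open_gripper() and robot.grasp(grasp_force=None): open the fingers fully, or close them until they stop; grasp_force is the grip in N (None keeps the last).
- robot.sleep(seconds).
- robot.solve_ik(position, orientation): joint angles nearest the present ones, or None.
- robot.grab_frame(name): name is "scene" or "side" or "wrist"; returns a dict with "image" (480x640x3 uint8, blue, green, red), "fx", "fy", "cx", "cy" (pixels), "rvec" (rotation vector, rad) and "tvec" (3), from world to camera coordinates, as OpenCV has them; the wrist camera has in their place "hand_eye" (4x4, takes a point from camera to tool coordinates, whose origin is the TCP and whose axes are the tool frame's). Camera axes: x right, y down, z forward; pixel columns grow to the right and rows downward; lengths in m; the calibration is good to about 2 mm. A picture is of the moment at which its call begins: read the wrist's pose just before it. There is no depth.
A pose or a line that the arm cannot do raises robot.MotionError and nothing moves.
- robot.close_job(): hands the job in, once; it reports no verdict.
Readings, each from a call of its own:
- robot.current_t(): time.
- robot.current_q(): joint angles.
- robot.current_qvel(): joint speeds.
- robot.current_joint_torque(): joint torques, N m.
- robot.current_position(): TCP position.
- robot.current_tool_rot(): TCP orientation.
- robot.current_contact_force(): force on the tool from outside, world axes, zero at the start.
- robot.current_moment(): the same for the moment, N m.
- robot.current_opening(): opening from 0.0 (shut) to 1.0 (fully open).
Only numpy, scipy, OpenCV 4.12 (cv2) and the standard library are available. Lean on these libraries where they do the work, as an engineer would, in place of code of your own. Each camera call takes 0.05 s, during which the arm holds its last target.

## Working session

There is one attempt and no reset: what is moved stays moved. The work goes in short steps, each a Python script; the robot and the scene stay as the last script left them, time stands still between calls to the robot, and variables do not carry over. Pictures are saved under pics/ and viewed, and the job is handed in when it is done.

```bash
ls; mkdir -p pics; python3 - <<'E'
from plant import robot
import cv2
for n in ("scene","side","wrist"):
    f=robot.grab_frame(n); cv2.imwrite(f"pics/{n}0.png",f["image"])
    print(n,{k:v for k,v in f.items() if k!="image"})
print(robot.current_t(),robot.current_position(),robot.current_tool_rot(),robot.current_opening(),robot.current_contact_force())
E
```

```text
pics
scene {'fx': 574.236858473108, 'fy': 574.236858473108, 'cx': 328.3384247293202, 'cy': 250.24669369446812, 'rvec': array([ 2.18564462,  0.95142787, -0.39808371]), 'tvec': array([-0.32242354, -0.22091873,  1.65519918])}
side {'fx': 503.4922444980114, 'fy': 503.4922444980114, 'cx': 319.8065339918566, 'cy': 239.94701987892162, 'rvec': array([ 0.43078133, -2.77969279,  1.10495279]), 'tvec': array([0.5136019 , 0.19068122, 0.88721233])}
wrist {'fx': 419.0108908938899, 'fy': 419.0108908938899, 'cx': 321.27810331096697, 'cy': 236.0011478762589, 'hand_eye': array([[ 9.99999900e-01,  6.98398246e-06,  4.47243791e-04,
         1.22510025e-03],
       [-1.18258731e-04,  9.68427818e-01,  2.49294096e-01,
        -6.87176328e-02],
       [-4.31382263e-04, -2.49294124e-01,  9.68427722e-01,
        -1.65734939e-01],
       [ 0.00000000e+00,  0.00000000e+00,  0.00000000e+00,
         1.00000000e+00]])}
0.15 [0.14873268 0.58083404 0.21783586] [ 7.89990816e-01  6.13118274e-01 -5.92122553e-04  3.77163029e-04] 1.0000838336492357 [-0.12947321  0.13657284  0.03405403]
```

View pics/scene0.png

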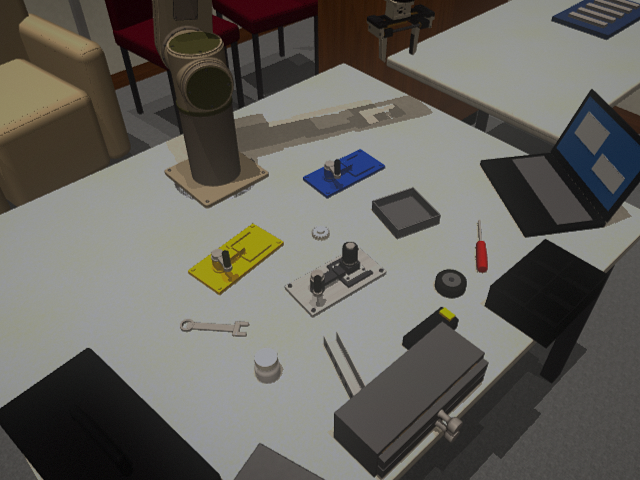

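View pics/side0.png

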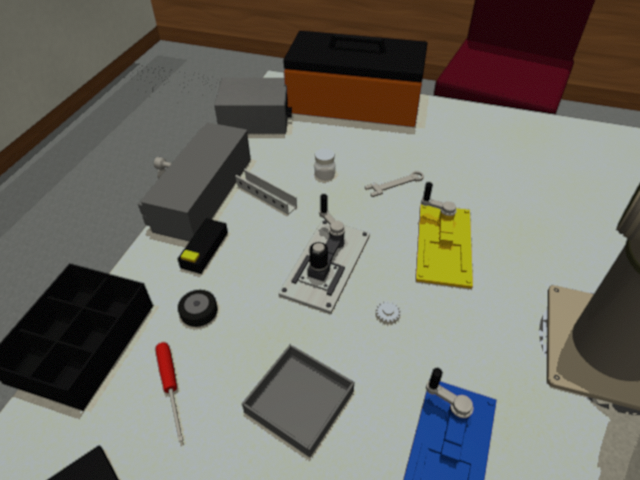

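View pics/wrist0.png

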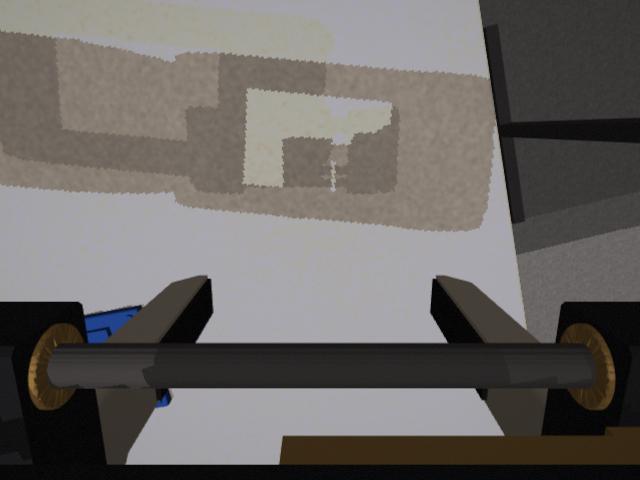

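The aluminium fixture is at about (335,277) in scene and (325,265) in side. The tray is at (405,212) and (300,398). I'll zoom in on both.

```bash
cat > h.py <<'E'
import numpy as np, cv2
from scipy.spatial.transform import Rotation as R
def cam(f,pose=None):
    K=np.array([[f["fx"],0,f["cx"]],[0,f["fy"],f["cy"]],[0,0,1.]])
    if "rvec" in f:
        Rw=R.from_rotvec(f["rvec"]).as_matrix().T; C=-Rw@f["tvec"]
    else:
        p,q=pose; H=f["hand_eye"]; Rt=R.from_quat(q).as_matrix()
        Rw=Rt@H[:3,:3]; C=Rt@H[:3,3]+p
    return K,Rw,C
def onplane(c,uv,z):
    K,Rw,C=c; d=Rw@np.linalg.inv(K)@np.array([uv[0],uv[1],1.])
    return C+d*(z-C[2])/d[2]
def proj(c,P):
    K,Rw,C=c; x=K@(Rw.T@(np.asarray(P)-C)); return x[:2]/x[2]
def tri(c1,u1,c2,u2):
    A=[];b=[]
    for c,u in((c1,u1),(c2,u2)):
        K,Rw,C=c; d=Rw@np.linalg.inv(K)@np.array([u[0],u[1],1.]); d/=np.linalg.norm(d)
        M=np.eye(3)-np.outer(d,d); A.append(M); b.append(M@C)
    return np.linalg.lstsq(np.vstack(A),np.hstack(b),rcond=None)[0]
def down(yaw):  # tool x (jaw axis) along yaw, z down
    x=np.array([np.cos(yaw),np.sin(yaw),0]); z=np.array([0,0,-1.]); y=np.cross(z,x)
    return R.from_matrix(np.column_stack([x,y,z])).as_quat()
E
python3 - <<'E'
import cv2
a=cv2.imread("pics/scene0.png")[225:325,275:400]; b=cv2.imread("pics/side0.png")[180:320,260:400]
cv2.imwrite("pics/z1.png",cv2.resize(a,None,fx=6,fy=6,interpolation=cv2.INTER_CUBIC))
cv2.imwrite("pics/z2.png",cv2.resize(b,None,fx=4.25,fy=4.25,interpolation=cv2.INTER_CUBIC))
E
```

```text
(no output)
```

View pics/z1.png

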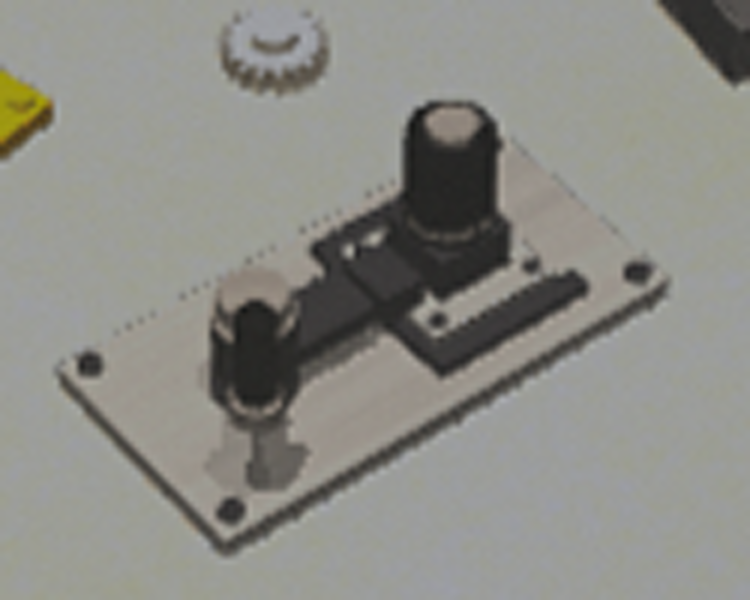

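View pics/z2.png

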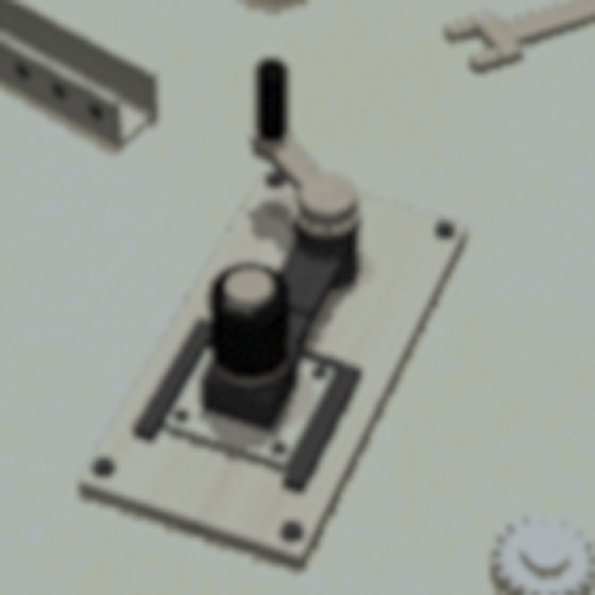

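```bash
cat > loc.py <<'E'
from plant import robot
from h import *
cs=cam(robot.grab_frame("scene")); cd=cam(robot.grab_frame("side"))
s=lambda u,v:(275+u/6,225+v/6); d=lambda u,v:(260+u/4.25,180+v/4.25)
# corners order: -y... crank end two, motor end two
for nm,P in (("scene",[onplane(cs,s(*p),.012) for p in((58,370),(222,543),(668,283),(505,135))]),
          ("side",[onplane(cd,d(*p),.012) for p in((468,230),(262,185),(80,487),(303,563))])):
    P=np.array(P); print(nm,P[:,:2].round(4).tolist()); c=P.mean(0)
    y=(P[2]+P[3]-P[0]-P[1])[:2]; print(c[:2],"len",np.linalg.norm(y)/2,"yaw of y",np.arctan2(y[1],y[0]), np.linalg.norm(P[0]-P[1]),np.linalg.norm(P[2]-P[3]))
print("grip top",tri(cs,s(253,303),cd,d(271,66)),"grip bottom",tri(cs,s(256,400),cd,d(270,138)))
print("hub top",tri(cs,s(257,287),cd,d(328,195)), onplane(cd,d(328,195),.064),onplane(cs,s(257,287),.064))
print("motor cap",tri(cs,s(453,124),cd,d(249,285)))
# tray in side
im=robot.grab_frame("side")["image"]
print("tray", [onplane(cd,p,.032)[:2].round(4).tolist() for p in((291,347),(354,387),(309,452),(244,404))])
E
python3 loc.py; python3 - <<'E'
import cv2
b=cv2.imread("pics/side0.png")[335:465,235:365]
cv2.imwrite("pics/z3.png",cv2.resize(b,None,fx=4.5,fy=4.5,interpolation=cv2.INTER_CUBIC))
E
```

```text
scene [[0.4782, -0.1428], [0.5848, -0.1534], [0.607, 0.0631], [0.504, 0.0754]]
[ 0.54349103 -0.03940136] len 0.21869241731436134 yaw of y 1.4611331449693554 0.10714123461543644 0.10371745074974628
side [[0.4701, -0.1334], [0.5776, -0.133], [0.5973, 0.0743], [0.4902, 0.0837]]
[ 0.53377554 -0.02709418] len 0.21312334591108378 yaw of y 1.4773770991985742 0.10754642710903257 0.10749689219227257
grip top [ 0.56873323 -0.12127048  0.10505039] grip bottom [ 0.57038297 -0.12293494  0.05594895]
hub top [ 0.53141437 -0.0880406   0.06099641] [ 0.52982256 -0.08594769  0.064     ] [ 0.53460462 -0.08955457  0.064     ]
motor cap [0.5406323  0.00479484 0.0913601 ]
tray [[0.531, 0.1859], [0.4098, 0.2245], [0.4458, 0.3432], [0.5661, 0.304]]
```

View pics/z3.png

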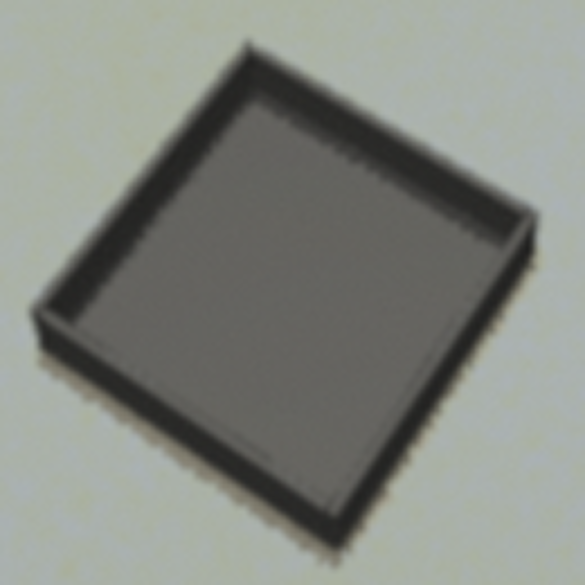

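The two fixed cameras disagree by about 1 cm, so I'll refine with the wrist camera, taking the tray first since it is on the way and then the fixture.

```bash
python3 - <<'E'
from plant import robot
from h import *
import pickle
out={}
for n,p in (("tray",[.49,.31,.26]),("fix",[.545,.03,.26])):
    robot.goto(p,down(-.1).tolist()); robot.sleep(.2)
    pose=(np.array(robot.current_position()),np.array(robot.current_tool_rot()))
    f=robot.grab_frame("wrist"); out[n]=(f,pose); cv2.imwrite(f"pics/w_{n}.png",f["image"]); print(pose,robot.current_t())
pickle.dump(out,open("w.pkl","wb"))
E
```

```text
(array([0.48942031, 0.31082445, 0.25987969]), array([ 9.98795706e-01, -4.90624451e-02, -1.21111061e-04,  1.06657078e-05])) 2.1583
(array([0.54499991, 0.03127886, 0.25996518]), array([ 9.98797427e-01, -4.90274892e-02, -2.35443557e-05, -7.28185548e-05])) 3.5083
```

View pics/w_fix.png

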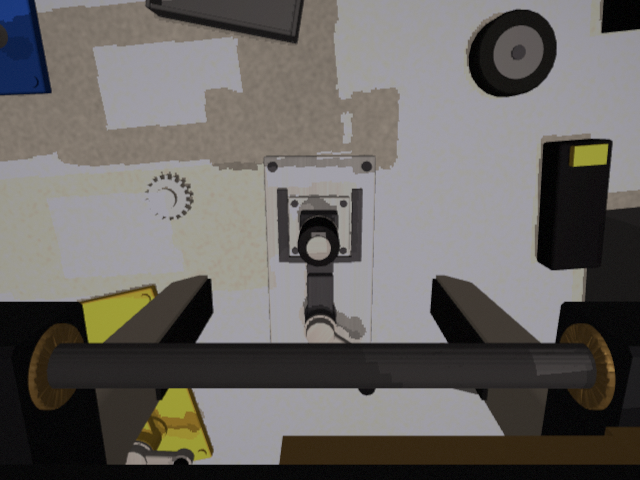

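View pics/w_tray.png

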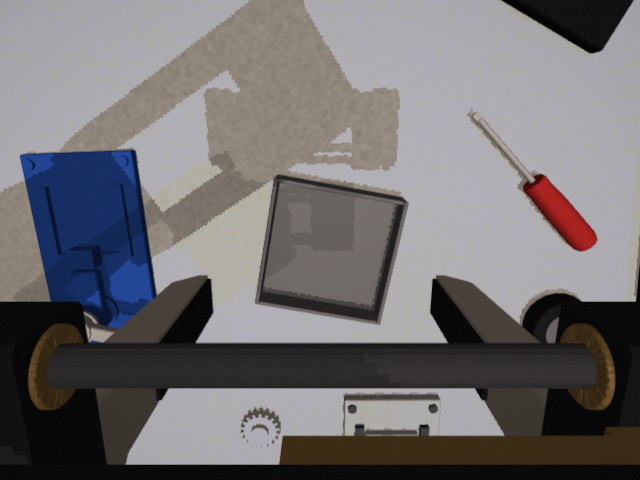

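The fixture view shows the plate top corners at about (265,157) and (376,157), the cap at (319,247) and the hub at (320,325). The crank grip is partly behind the gripper bar at (367,388), so I need a view shifted toward −y. The tray rim corners are at about (277,176), (407,202), (380,323) and (257,303).

```bash
python3 - <<'E'
from plant import robot
from h import *
import pickle
out=pickle.load(open("w.pkl","rb"))
robot.servo_line([.555,-.10,.26],vel=.25); robot.sleep(.2)
pose=(np.array(robot.current_position()),np.array(robot.current_tool_rot()))
f=robot.grab_frame("wrist"); out["crank"]=(f,pose); cv2.imwrite(f"pics/w_crank.png",f["image"]); print(robot.current_t())
pickle.dump(out,open("w.pkl","wb"))
cv2.imwrite("pics/z4.png",cv2.resize(f["image"][60:340,215:435],None,fx=2.1,fy=2.1,interpolation=cv2.INTER_CUBIC))
g=out["fix"][0]["image"][140:350,240:400]
cv2.imwrite("pics/z5.png",cv2.resize(g,None,fx=2.8,fy=2.8,interpolation=cv2.INTER_CUBIC))
c=cam(*out["tray"])
P=np.array([onplane(c,p,.032) for p in((277,176),(407,202),(380,323),(257,303))]); print(P.mean(0),np.diff(P,axis=0),P)
P=np.array([onplane(c,p,z) for p,z in((( 277,176),.032),((407,202),.032),((257,303),.032))])
E
```

```text
4.4333
[0.49366953 0.26137741 0.032     ] [[ 0.11986369 -0.03650883  0.        ]
 [-0.03345317 -0.12268382  0.        ]
 [-0.12240533  0.03421198  0.        ]] [[0.45109968 0.34154795 0.032     ]
 [0.57096337 0.30503912 0.032     ]
 [0.5375102  0.1823553  0.032     ]
 [0.41510487 0.21656728 0.032     ]]
```

View pics/z4.png

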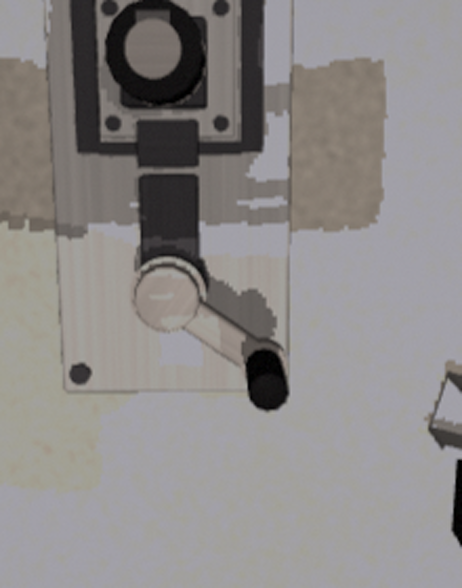

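View pics/z5.png

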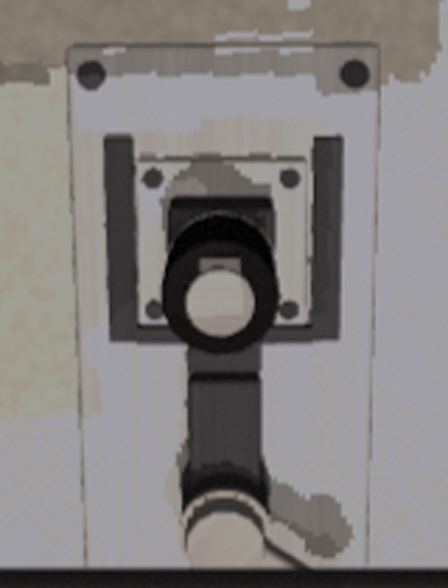

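```bash
python3 - <<'E'
from h import *
import pickle
o=pickle.load(open("w.pkl","rb"))
cc=cam(*o["crank"]); cf=cam(*o["fix"])
a=lambda u,v:(215+u/2.1,60+v/2.1); b=lambda u,v:(240+u/2.8,140+v/2.8)
C1=onplane(cc,a(65,391),.012);C2=onplane(cc,a(290,390),.012)
M1=onplane(cf,b(68,45),.012);M2=onplane(cf,b(379,45),.012)
print(C1,C2,M1,M2); P=np.array([C1,C2,M1,M2])
y=(M1+M2-C1-C2)[:2]/2; x=(C2-C1+M2-M1)[:2]/2
print("len",np.linalg.norm(y),np.linalg.norm(x),"ctr",P.mean(0),"yawy",np.arctan2(y[1],y[0]),"yawx",np.arctan2(x[1],x[0]))
yaw=np.arctan2(y[1],y[0])
u=np.array([np.cos(yaw),np.sin(yaw)]); c=P.mean(0)[:2]
print("pred crank axis",c-.055*u,"seat",c+.04*u)
print("hub",onplane(cc,a(167,297),.064),"grip top",onplane(cc,a(269,393),.105),"base",onplane(cc,a(265,348),.062))
print("motor cap cf",onplane(cf,b(220,302),.095),"cc",onplane(cc,a(152,48),.095))
H=np.array([onplane(cf,b(*p),.020) for p in((152,178),(290,178),(288,310),(154,310))]); print("flange",H.mean(0),H[1]-H[0],H[0]-H[3])
E
```

```text
[ 0.47393909 -0.13772631  0.012     ] [ 0.58337787 -0.14797917  0.012     ] [0.49450674 0.08040699 0.012     ] [0.60192368 0.06984691 0.012     ]
len 0.21885522962267845 0.10892609790806845 ctr [ 0.53843684 -0.03386289  0.012     ] yawy 1.4813177835448392 yawx -0.09568289176059924
pred crank axis [ 0.53352209 -0.08864286] seat [0.54201121 0.00597708]
hub [ 0.53298346 -0.08798323  0.064     ] grip top [ 0.57057904 -0.12162615  0.105     ] base [ 0.57171227 -0.11410978  0.062     ]
motor cap cf [0.54064274 0.00659871 0.095     ] cc [0.54032134 0.00636663 0.095     ]
flange [0.54050718 0.00616144 0.02      ] [ 0.04807515 -0.00472786  0.        ] [0.00475848 0.0479003  0.        ]
```

Measurements agree: the crank radius comes out at 49.9 mm, the axis at (0.533,−0.088), the grip at (0.5706,−0.1215), and the motor at (0.5405,0.0063). Next I'll grip the crank handle with the jaws tangential.

```bash
cat >> h.py <<'E'
AX=np.array([.5333,-.0884]); RAD=.050; TH0=np.arctan2(-.1215+.0884,.5706-.5333)
def cpose(th,z0=.075):
    p=AX+RAD*np.array([np.cos(th),np.sin(th)])
    return [p[0],p[1],z0+.0015*(TH0-th)], down(th+np.pi/2).tolist()
def tang(th): return np.array([np.sin(th),-np.cos(th)])  # clockwise
E
python3 - <<'E'
from plant import robot
from h import *
p,q=cpose(TH0)
robot.goto([p[0],p[1],.15],q); robot.servo_line(p,vel=.15); robot.sleep(.1)
print(robot.current_position(),p,robot.current_contact_force(),robot.current_t())
robot.grasp(20); robot.sleep(.2)
F=np.array(robot.current_contact_force()); print("F",F,"tang",F[:2]@tang(TH0),robot.current_opening()*93,robot.current_position(),robot.current_t())
f=robot.grab_frame("side"); cv2.imwrite("pics/s1.png",cv2.resize(f["image"][150:330,250:430],None,fx=3,fy=3))
E
```

```text
[ 0.57200143 -0.12197968  0.07685897] [np.float64(0.5706981117479817), np.float64(-0.12158706431255215), np.float64(0.075)] [-0.06413525  0.13714977 -0.12199608] 6.1083
F [ 0.02573224 -1.67971319 -0.48930206] tang 1.2392824848743296 15.433648000452258 [ 0.57061379 -0.12174721  0.07498852] 7.4917
```

View pics/s1.png

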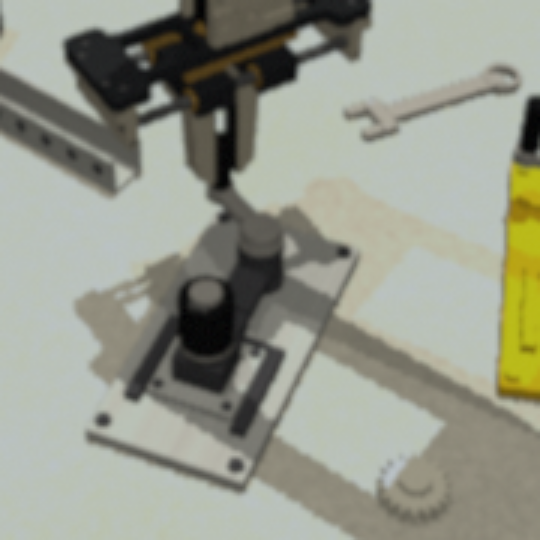

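The grip is held: opening is about 15.4 mm and the fingers are around the handle at (225,150) in the crop. I'll turn clockwise in small steps and watch the tangential force.

```bash
cat > turn.py <<'E'
import sys
from plant import robot
from h import *
def turn(th,n,step,fstop=5.,stopat=7.,vel=.03,deg=None):
    for i in range(n):
        th-=step
        p,q=cpose(th)
        hit=robot.servo_line(p,ori=q,vel=vel,f_stop=fstop)
        F=np.array(robot.current_contact_force()); P=np.array(robot.current_position())
        tha=np.arctan2(*(P[:2]-AX)[::-1])
        load=-F[:2]@tang(tha); rad=F[:2]@np.array([np.cos(tha),np.sin(tha)])
        print(f"cmd {th-TH0:.3f} act {tha-TH0:.3f} load {load:.2f} rad {rad:.2f} z {F[2]:.2f} hit {hit} t {robot.current_t():.2f}")
        if load>stopat or hit: return tha,True
    return th,False
E
python3 - <<'E'
from turn import *
turn(TH0,4,.06)
E
```

```text
cmd -0.060 act -0.055 load 0.62 rad 1.00 z -0.56 hit False t 7.79
cmd -0.120 act -0.114 load 0.29 rad 1.13 z -1.32 hit False t 8.04
cmd -0.180 act -0.175 load 1.02 rad 1.30 z -1.89 hit False t 8.29
cmd -0.240 act -0.236 load 0.16 rad 2.45 z -2.39 hit False t 8.54
```

```bash
python3 - <<'E'
from turn import *
for i in range(3):
    print(robot.current_contact_force(),robot.current_moment(),robot.current_opening()*93,robot.current_position()); robot.sleep(.1)
f=robot.grab_frame("side"); cv2.imwrite("pics/s2.png",cv2.resize(f["image"][180:270,290:380],None,fx=6,fy=6,interpolation=cv2.INTER_CUBIC))
E
```

```text
[ 1.53603962 -1.91279366 -2.3867705 ] [-0.33839274 -0.47689343  0.06520269] 15.203053827786674 [ 0.56200062 -0.12952144  0.0754409 ]
[ 3.05391232 -1.1226123  -1.77140757] [-0.34598608 -0.50284371  0.06613598] 15.899317584203297 [ 0.56200753 -0.12957717  0.07549833]
[ 2.36340967 -0.5745424  -1.55362565] [-0.35816273 -0.52599088  0.09797241] 15.783207591042189 [ 0.56195973 -0.12954617  0.07544869]
```

View pics/s2.png

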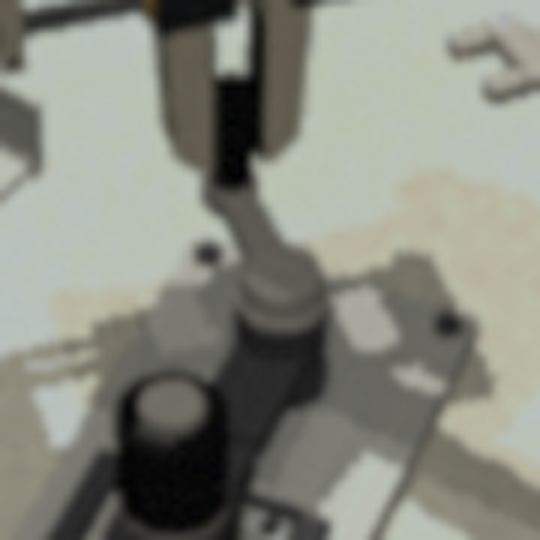

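The crank has followed and the load is small and steady at about 2 N, so it is giving. I'll continue.

```bash
cat > turn.py <<'E'
from plant import robot
from h import *
def read():
    L=[]
    for i in range(3):
        F=np.array(robot.current_contact_force()); P=np.array(robot.current_position())
        tha=np.arctan2(*(P[:2]-AX)[::-1]); L.append([-F[:2]@tang(tha),F[:2]@np.array([np.cos(tha),np.sin(tha)]),F[2],tha])
        robot.sleep(.03)
    return np.mean(L,0)
def turn(th,n,step,fstop=5.,stopat=6.5,vel=.035):
    for i in range(n):
        th-=step
        p,q=cpose(th)
        hit=robot.servo_line(p,ori=q,vel=vel,f_stop=fstop)
        load,rad,fz,tha=read()
        print(f"cmd {th-TH0:.3f} act {tha-TH0:.3f} load {load:.2f} rad {rad:.2f} z {fz:.2f} hit {hit} t {robot.current_t():.2f}")
        if load>stopat or hit: return tha,True
    return th,False
E
python3 - <<'E'
from turn import *
turn(TH0-.24,8,.08)
E
```

```text
cmd -0.320 act -0.318 load 1.49 rad 4.41 z -1.33 hit False t 9.26
cmd -0.400 act -0.397 load 1.56 rad 4.76 z -1.45 hit False t 9.62
cmd -0.480 act -0.477 load 1.90 rad 5.35 z -1.65 hit False t 9.99
cmd -0.560 act -0.557 load 2.07 rad 5.62 z -1.37 hit False t 10.36
cmd -0.640 act -0.637 load 2.19 rad 6.00 z -0.93 hit False t 10.72
cmd -0.720 act -0.717 load 2.59 rad 6.10 z -1.81 hit False t 11.09
cmd -0.800 act -0.796 load 2.48 rad 6.70 z -1.76 hit False t 11.46
cmd -0.880 act -0.876 load 2.94 rad 7.17 z -1.74 hit False t 11.82
```

Load is steady at 2–3 N. Radial force is growing outward, meaning my arc is a little inside the true one, so I'll shift it out 1 mm.

```bash
sed -i 's/^AX=.*/AX0=np.array([.5333,-.0884]); AX=np.array([.5333,-.0895]); RAD=.050; TH0=np.arctan2(-.1215+.0884,.5706-.5333)/' h.py; python3 - <<'E'
from turn import *
turn(TH0-.885,6,.08)
E
```

```text
cmd -0.965 act -0.962 load 3.43 rad 4.03 z -1.00 hit False t 12.20
cmd -1.045 act -1.041 load 3.31 rad 4.54 z -1.44 hit False t 12.57
cmd -1.125 act -1.121 load 3.58 rad 5.03 z -1.11 hit False t 12.93
cmd -1.205 act -1.201 load 4.27 rad 5.77 z -0.64 hit False t 13.30
cmd -1.285 act -1.281 load 3.94 rad 5.25 z -0.51 hit False t 13.67
cmd -1.365 act -1.361 load 4.09 rad 5.64 z -0.08 hit False t 14.03
```

```bash
sed -i 's/RAD=.050;/RAD=.051;/' h.py; python3 - <<'E'
from turn import *
turn(TH0-1.365,8,.06,fstop=4.5,stopat=7)
E
```

```text
cmd -1.425 act -1.422 load 4.40 rad 3.28 z -1.21 hit False t 14.38
cmd -1.485 act -1.481 load 4.99 rad 2.66 z -1.52 hit False t 14.73
cmd -1.545 act -1.541 load 5.25 rad 3.47 z -1.11 hit False t 15.08
cmd -1.605 act -1.600 load 5.63 rad 3.09 z -0.51 hit False t 15.43
cmd -1.665 act -1.660 load 5.15 rad 3.23 z -1.21 hit False t 15.78
cmd -1.725 act -1.720 load 5.45 rad 2.86 z -0.93 hit False t 16.13
cmd -1.785 act -1.779 load 5.55 rad 2.77 z -0.60 hit False t 16.48
cmd -1.845 act -1.839 load 5.82 rad 3.23 z -0.37 hit False t 16.83
```

The rise is still only about 0.3 N per 3 mm, where a stop would give about 4.8 N. I'll continue in smaller steps.

```bash
python3 - <<'E'
from turn import *
turn(TH0-1.845,10,.05,fstop=4,stopat=8)
E
```

```text
cmd -1.895 act -1.888 load 6.01 rad 2.82 z -0.08 hit False t 17.18
cmd -1.945 act -1.938 load 5.85 rad 2.49 z -0.12 hit False t 17.53
cmd -1.995 act -1.988 load 5.78 rad 2.96 z -0.79 hit False t 17.88
cmd -2.045 act -2.037 load 6.50 rad 2.66 z 0.20 hit False t 18.23
cmd -2.095 act -2.087 load 6.60 rad 2.27 z 0.14 hit False t 18.58
cmd -2.145 act -2.136 load 6.69 rad 2.13 z 0.35 hit False t 18.93
cmd -2.195 act -2.186 load 6.33 rad 1.85 z 0.63 hit False t 19.28
cmd -2.245 act -2.235 load 7.06 rad 2.17 z 0.58 hit False t 19.63
cmd -2.295 act -2.285 load 7.15 rad 1.91 z 0.50 hit False t 19.98
cmd -2.345 act -2.334 load 6.53 rad 1.79 z 0.83 hit False t 20.33
```

```bash
python3 - <<'E'
from turn import *
print(read(),robot.current_opening()*93,robot.current_contact_force())
a=robot.grab_frame("side")["image"]; b=robot.grab_frame("scene")["image"]
cv2.imwrite("pics/s3.png",np.hstack([cv2.resize(a[180:280,290:390],(400,400),interpolation=cv2.INTER_CUBIC),cv2.resize(b[220:320,275:375],(400,400),interpolation=cv2.INTER_CUBIC)]))
E
```

```text
[ 6.9848769   1.65240055  1.03236713 -3.05947348] 15.535492443162877 [-0.94475116 -7.46610282  0.78205252]
```

View pics/s3.png

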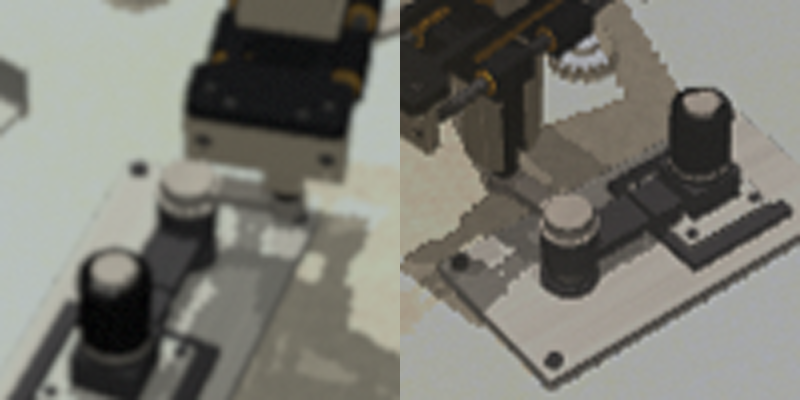

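The crank has followed the gripper and its bar now points to about −175°. Load has crept from 5.5 N to 7 N over 28 mm, well below the 1.6 N/mm of a stop. I'll keep going with finer steps and stop on the slope.

```bash
python3 - <<'E'
from turn import *
th=TH0-2.345; base=6.9
for i in range(14):
    th,h=turn(th,1,.04,fstop=4,stopat=10.5)
    if h: break
E
```

```text
cmd -2.385 act -2.373 load 6.83 rad 1.77 z 0.67 hit False t 20.88
cmd -2.425 act -2.413 load 6.78 rad 1.38 z 1.08 hit False t 21.23
cmd -2.465 act 3.831 load 7.16 rad 1.47 z 0.81 hit False t 21.58
cmd -2.505 act 3.789 load 6.55 rad 1.10 z 0.97 hit False t 21.93
cmd -2.545 act 3.750 load 6.20 rad 1.48 z 1.56 hit False t 22.28
cmd -2.585 act 3.710 load 6.30 rad 0.72 z 1.08 hit False t 22.63
cmd -2.625 act 3.671 load 6.67 rad 0.82 z 1.33 hit False t 22.98
cmd -2.665 act 3.636 load 7.71 rad 0.05 z 1.10 hit False t 23.33
cmd -2.705 act 3.602 load 8.90 rad -0.33 z 0.78 hit False t 23.68
cmd -2.745 act 3.568 load 10.41 rad -0.67 z 0.33 hit False t 24.03
cmd -2.785 act 3.534 load 11.78 rad -1.53 z 0.51 hit False t 24.38
```

From act 3.67 onward the force climbs steadily, 6.7→11.8 N over 4 steps, which is firm contact with the open stop. I'll ease off about 3 mm, release, rise and check the bearing and toe.

```bash
python3 - <<'E'
from turn import *
th=TH0-2.785
for d in (.03,.06):
    p,q=cpose(th+d); robot.servo_line(p,ori=q,vel=.03); print(read())
robot.open_gripper(); robot.sleep(.1); print(read(), robot.current_t())
p=robot.current_position(); robot.servo_line([p[0],p[1],.19],vel=.25)
robot.goto([.525,-.06,.26],down(-.1).tolist()); robot.sleep(.15)
pose=(np.array(robot.current_position()),np.array(robot.current_tool_rot()))
f=robot.grab_frame("wrist"); import pickle; pickle.dump({"w":(f,pose)},open("w2.pkl","wb"))
cv2.imwrite("pics/w3.png",cv2.resize(f["image"][60:340,215:435],None,fx=2.1,fy=2.1,interpolation=cv2.INTER_CUBIC))
cv2.imwrite("pics/s4.png",cv2.resize(robot.grab_frame("side")["image"][190:320,270:380],None,fx=4.5,fy=4.5,interpolation=cv2.INTER_CUBIC))
print(robot.current_t())
E
```

```text
[10.71917516 -0.2214549   0.56591687  2.83465098]
[ 9.90526579 -0.21649066  0.96885906  2.86007628]
[-0.10373586 -0.06581246  0.24563086  2.8326445 ] 26.5667
28.9417
```

View pics/w3.png

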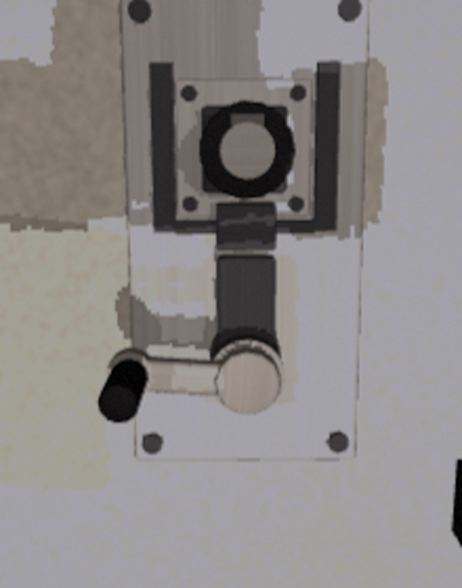

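View pics/s4.png

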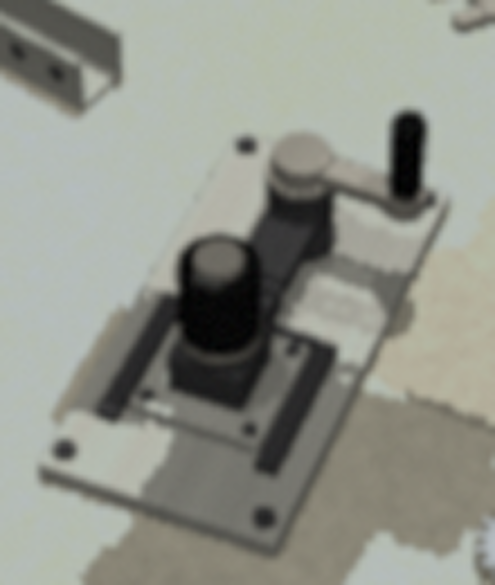

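```bash
python3 - <<'E'
from h import *
import pickle
c=cam(*pickle.load(open("w2.pkl","rb"))["w"]); a=lambda u,v:(215+u/2.1,60+v/2.1)
g=onplane(c,a(119,404),.109); h=onplane(c,a(249,381),.068)
print(g,h,np.linalg.norm((g-h)[:2])); t=np.arctan2(*(g-h)[1::-1]); t0=np.arctan2(*(g[:2]-AX0)[::-1])
print(t,t0,"sweep from start",TH0-(t-2*np.pi),TH0-(t0-2*np.pi), np.linalg.norm(g[:2]-AX0))
print("motor cap",onplane(c,a(247,151),.095))
H=[onplane(c,a(*p),.02) for p in((189,93),(298,93),(296,204),(190,204))]; print(np.mean(H,0),H[1]-H[0])
E
```

```text
[ 0.48367019 -0.08060938  0.109     ] [ 0.53311377 -0.08776425  0.068     ] 0.04995857986224414
2.9978823949386153 2.985888582717934 sweep from start 2.5594932108339363 2.5714870230546176 0.050237556497838044
motor cap [0.54039444 0.00608995 0.095     ]
[0.54067541 0.00619778 0.02      ] [ 0.04772554 -0.00481491  0.        ]
```

The reading returned to 0 N after release, so there was no sensor bias, and the handle sprang back 6.8 mm, consistent with about 10 N at the stop. I have time for a quick re-feel at the rest position: at a stop the force should climb straight up with no running.

```bash
sed -i 's/^AX0=.*/AX0=AX=np.array([.5333,-.0882]); RAD=.0501; TH0=-.726/' h.py
python3 - <<'E'
from turn import *
th=2.99-2*np.pi
p,q=cpose(th); robot.goto([p[0],p[1],.15],q); robot.servo_line(p,vel=.2); robot.grasp(30); robot.sleep(.1)
print(read(),robot.current_position(),p,robot.current_t())
for i in range(8):
    th,h=turn(th,1,.024,fstop=4,stopat=11)
    if h: break
E
```

```text
[2.02072428 1.03988689 0.48409904 2.99383166] [ 0.48368927 -0.08078658  0.07882929] [np.float64(0.48377455577654743), np.float64(-0.08063426312447419), 0.07885077796076938] 32.225
cmd -2.591 act 3.697 load 3.50 rad 0.40 z 0.16 hit False t 32.58
cmd -2.615 act 3.673 load 5.26 rad -0.02 z -1.05 hit False t 32.92
cmd -2.639 act 3.650 load 5.93 rad -0.44 z -1.77 hit False t 33.27
cmd -2.663 act 3.629 load 6.38 rad -0.93 z -1.90 hit False t 33.62
cmd -2.687 act 3.609 load 7.06 rad -1.06 z -2.82 hit False t 33.98
cmd -2.711 act 3.588 load 8.56 rad -1.56 z -2.29 hit False t 34.33
cmd -2.735 act 3.567 load 8.87 rad -2.10 z -2.99 hit False t 34.67
cmd -2.759 act 3.547 load 9.58 rad -2.71 z -3.10 hit False t 35.02
```

```bash
python3 - <<'E'
from turn import *
th=TH0-2.759
th,h=turn(th,2,.022,fstop=3,stopat=11.5)
robot.sleep(.2); print(read())
robot.open_gripper(); print(robot.current_t())
p=robot.current_position(); robot.servo_line([p[0],p[1],.15],vel=.3)
robot.goto([.525,-.06,.26],down(-.1).tolist()); robot.sleep(.15)
pose=(np.array(robot.current_position()),np.array(robot.current_tool_rot()))
f=robot.grab_frame("wrist"); import pickle; pickle.dump({"w":(f,pose)},open("w3.pkl","wb"))
cv2.imwrite("pics/w4.png",cv2.resize(f["image"][60:340,215:435],None,fx=2.1,fy=2.1,interpolation=cv2.INTER_CUBIC))
print(robot.current_t())
E
```

```text
cmd -2.781 act 3.528 load 10.30 rad -2.32 z -3.89 hit False t 35.38
cmd -2.803 act 3.509 load 10.68 rad -2.70 z -3.51 hit False t 35.73
[10.4924871  -2.72362481 -4.34858477  2.78358837]
37.3167
39.5
```

View pics/w4.png

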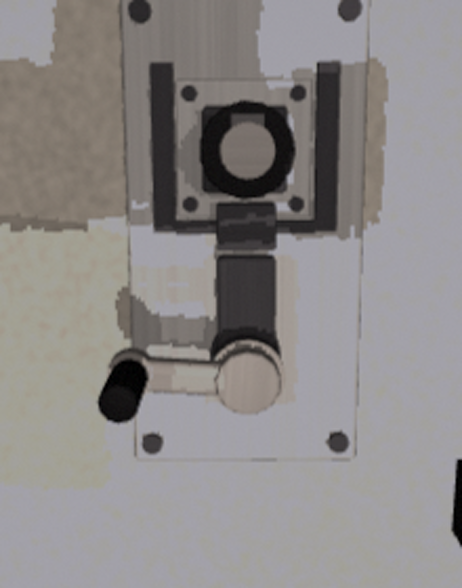

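The picture is identical, with the grip again at (119,404), so the screw did not move under 10.5 N and the open stop is confirmed. Next is the motor.

```bash
python3 - <<'E'
from turn import *
q=down(-.095).tolist(); m=np.array([.5405,.0063])
robot.goto([*m,.16],q); robot.servo_line([*m,.048],vel=.15); robot.grasp(30); robot.sleep(.1)
print(robot.current_opening()*93,robot.current_contact_force(),robot.current_position(),robot.current_t())
u=np.array([np.cos(1.478),np.sin(1.478)])
p=m+.026*u
robot.servo_line([*p,.0485],vel=.06); print(robot.current_contact_force(),robot.current_t())
robot.servo_line([*p,.075],vel=.08); print(robot.current_contact_force(),robot.current_opening()*93,robot.current_t())
cv2.imwrite("pics/s5.png",cv2.resize(robot.grab_frame("side")["image"][180:340,230:400],None,fx=3.5,fy=3.5,interpolation=cv2.INTER_CUBIC))
E
```

```text
35.610618318449575 [-0.82064466 -0.18385868  0.09559912] [0.54041766 0.00630074 0.0479372 ] 41.9833
[ 0.15431241 -0.18808988 -3.85328878] 42.5667
[ 1.09921538 -0.13799442 -3.9036233 ] 35.45911309720189 43.05
```

View pics/s5.png

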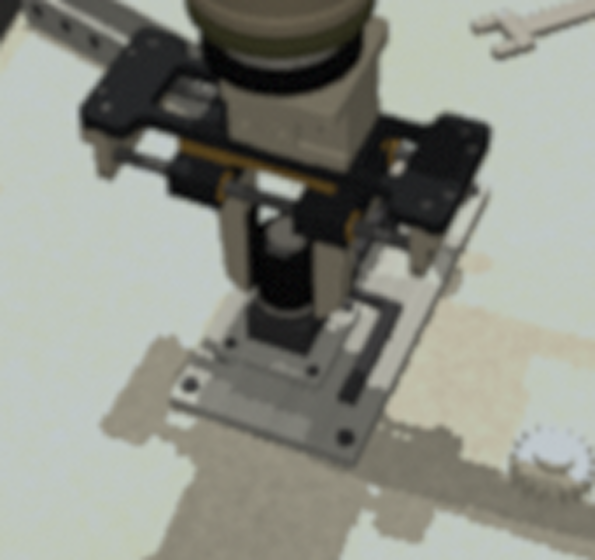

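The motor is held upright between the fingers, clear of the toe and lifted about 27 mm. Now I'll place it.

```bash
python3 - <<'E'
from turn import *
p=robot.current_position(); robot.servo_line([p[0],p[1],.125],vel=.12)
q=down(-.28).tolist(); t=[.493,.262]
robot.servo_line([*t,.125],ori=q,vel=.12); robot.servo_line([*t,.055],vel=.06)
print(robot.current_contact_force(),robot.current_t())
hit=robot.servo_line([*t,.034],vel=.015,f_stop=3.); print(hit,robot.current_position(),robot.current_contact_force(),robot.current_t())
cv2.imwrite("pics/s6.png",cv2.resize(robot.grab_frame("side")["image"][290:470,210:390],None,fx=3,fy=3,interpolation=cv2.INTER_CUBIC))
E
```

```text
[-0.07528671 -0.60082755 -4.42330468] 47.0917
True [0.49282888 0.26202241 0.03985805] [-0.30915823  0.48410805  5.27700166] 48.05
```

View pics/s6.png

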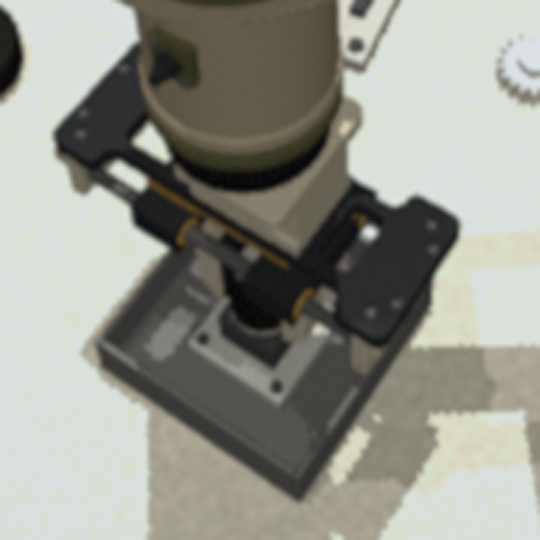

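The motor is on the tray floor: TCP dropped 8 mm relative to the grasp, as expected, with contact felt. I'll release, rise and check.

```bash
python3 - <<'E'
from turn import *
import pickle
robot.open_gripper(); robot.sleep(.1)
p=robot.current_position(); robot.servo_line([p[0],p[1],.22],vel=.15); robot.servo_line([p[0]-.01,p[1]+.1,.26],vel=.2); robot.sleep(.3)
pose=(np.array(robot.current_position()),np.array(robot.current_tool_rot()))
f=robot.grab_frame("wrist"); pickle.dump((f,pose),open("w4.pkl","wb"))
s=robot.grab_frame("side")["image"]
cv2.imwrite("pics/f1.png",f["image"]); cv2.imwrite("pics/f2.png",s); print(robot.current_contact_force(),robot.current_t())
E
```

```text
[0.13636475 0.2166105  0.16911244] 51.6833
```

View pics/f1.png

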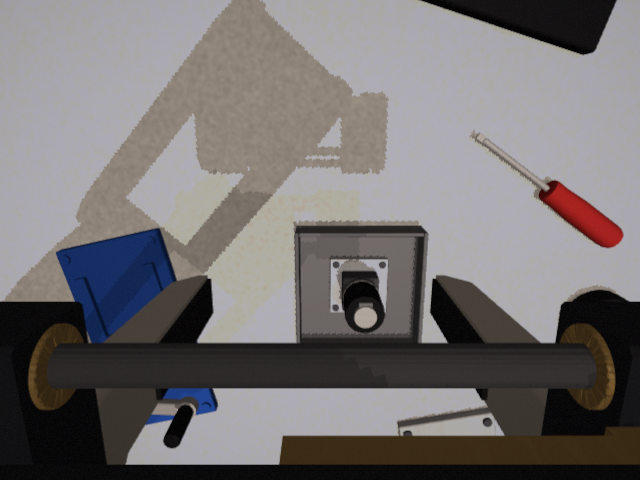

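View pics/f2.png

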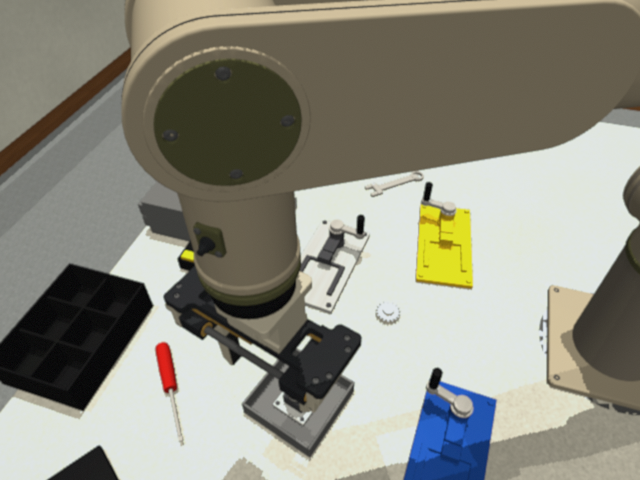

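The motor stands upright, flange at about (359,286), squarely inside the tray walls at columns 296–427. The crank in the side view is still at its open bearing, handle at (361,225), and nothing touches the robot. Handing in.

```bash
python3 - <<'E'
from plant import robot
robot.close_job(); print("done")
E
```

```text
the job is handed in; nothing more can be done
done
```

The motor stands upright near the middle of the grey tray, the clamp is open at its stop, and I handed the job in at about 52 s. No verdict was reported.

- **Crank:** I turned it clockwise about 2.6 rad. The force at the grip stayed between about 1 and 7 N until it climbed to about 11.8 N, which I took as the open stop.
- **Check of the stop:** I gripped the crank again and pushed to about 10.5 N. It sprang back to the same bearing in the wrist picture both times, so the screw had not moved.
- **Motor:** I gripped it by the can, slid it 26 mm along the fixture's +y and lifted it. In the tray I lowered it until I felt the floor, 8 mm below the grasp height as expected.
- **Last pictures:** The motor is upright and well inside the tray walls. The crank is still at its open bearing and the tool force is near zero. The bystanders I could see looked unmoved, but the arm hid the channel, the screw jar and most of the battery and wheel, so I did not check those.

Three readings disagreed with what I expected:

- **Running force:** It crept up to about 7 N late in the turn instead of the stated 3 N.
- **Rise at the stop:** Measured at the tool, it was about 0.8–0.9 N/mm rather than 1.6, which I put down to give in the fingers.
- **Fixed cameras:** They differed by about 1 cm on the fixture, so I used the wrist camera's positions.

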